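Load a sauce bottle into the bench labeller

TASK

Load the bench labeller with the unlabelled long-necked bottle that lies in the pulp tray: swing the labeller's pressure arm up and back until it stays open, then lay the bottle along the two rollers with its base flat against the side stop and its neck pointing away from it, and let it settle on both rollers before you let go. Then lower the arm gently, without letting it fall, until its roller rests on the bottle, and take your hand away. Do not drop the bottle or let it roll off, do not shift the side stop, and leave the other jars and bottles as they are.

Things in the scene. Friction and masses are not known exactly. Their poses are not given: they have to be found in the camera images.
- bottle: Bottle to load: long-necked, dark red relish, black cap, no label, about 0.42 kg, lying in the tray. Cylindrical body 56 mm thick, 120 mm long, then a shoulder and 27 mm neck, 29 mm cap; 200 mm long in all. Origin on its axis at mid-body (centre of mass about 16 mm nearer the neck); x along the axis to the neck: base at x = -60 mm, shoulder from +60, cap end +140. Starts level, axis 36 mm up.
- bottle_base (a point): Centre of the flat base of the bottle to load, at x = -60 mm of bottle (same axes).
- tray: Fixed tray of grey-brown moulded pulp, 226 x 276 x 17 mm: three parallel shallow half-round nests along its x, at y = -88, 0, +88 mm, centred at x = +30 mm; origin at bench level. Nest floor 8 mm, ridges between nests 17 mm above the bench. One bottle or jar lies in each nest, neck or lid towards +x; 32 mm gaps between neighbours; which lies where varies.
- flask: Bystander: short-necked bottle, body 56 mm in diameter and 92 mm long, 138 mm in all, lying in the tray. Origin on its axis at mid-body, x towards the neck.
- lying_jar: Bystander: jar 56 mm in diameter, 110 mm long with its lid, lying in the tray. Origin on its axis 43 mm from the base, x towards the lid.
- tall_bottle: Bystander: finished, labelled bottle of the same shape as the one to load, standing upright on the bench, 56 mm in diameter, 200 mm high. Origin at the centre of its underside.
- jar: Bystander: finished, labelled jar standing on the bench, 57 mm in diameter, 105 mm high. Origin at the centre of its underside.
- labeller: White hand-cranked bench labeller, fixed. Origin at bench level below the middle of the groove; y runs along the rollers, x from front to back (label roll to x = 178 mm). Cheeks at y = +-91 mm, 62 mm high; two hinge pillars there at x = 74 to 116 mm, 149 mm high. The crank on the front roller sticks out at -y to y = -135 mm, any angle, reach 50 mm. Stop at the -y end; the bottle's neck goes to +y.
- cradle (a point): Middle of the groove: a seated 56 mm bottle's axis runs through here along y, 89.5 mm above the bench, at x = y = 0 of the labeller (axes as labeller).
- front_roller: Front rubber roller, 28 mm in diameter, 172 mm long, turning freely; axis along the labeller's y at x = -24 mm, 55 mm above the bench (top 69 mm); carries the crank. Origin at its middle.
- rear_roller: Rear rubber roller, same size, turning freely; axis at x = +24 mm of the labeller, 55 mm above the bench. Origin at its middle.
- stop_face (a point): Middle of the side stop's face: small upright steel plate, 44 mm wide, 72 to 106 mm above the bench, across the -y end of the groove, 46 to 64 mm from the groove's middle (setting varies; its clamp slips only above about 80 N). Axes as labeller; the face looks to +y and the bottle's base belongs flat against it. Its clamp block sits low in front, below 85 mm.
- press_arm (a joint): Pressure arm, rad: 0 fully down (as at the start), 0.25 when its roller rests on a seated bottle (arm level), 1.82 upright, 2.1 fully open against its stop, where it stays by its own weight; let go below about 1.8 it falls shut. Weighs 0.35 kg; 2 to 3 N at the crossbar lifts it. Fully open it stands behind the groove, 290 mm high, all of it above the hinge at labeller x over 95 mm.
- press_bar (a point): Middle of the arm's steel crossbar, 12 mm thick, along the labeller's y, 74 mm free between the fork arms. At joint value q, a = q - 0.25: labeller x = 95 - 155 cos a + 12 sin a mm, height 129.5 + 155 sin a + 12 cos a mm. Can be pinched from above, fingers before and behind it, and turns between the fingers. About 40 mm free below it when the arm is down.
- press_hinge (a point): Middle of the pressure arm's hinge, x = +95 mm of the labeller, 129.5 mm above the bench; the hinge axis is the labeller's y; the arm swings up from the front and back over the hinge.
- pressure_roller: Rubber roller in the arm's fork, 24 mm in diameter, 64 mm long, 95 mm from the hinge, turning freely; it rests on the bottle when the arm is lowered. Origin at its middle.
Not all that is in view belongs to the job. Leave any purple look-alike of the bottle alone.

How it is judged (in metres and radians):
On the way, in this order (a step that is already met when the one before it is completed fails the run):
1. the pressure arm is swung up and back past upright, where it stays (value of joint press_arm above 1.95 rad), for 0.2 s.
2. the bottle bears on both rollers, still, with the hand still round it (contact force between bottle and front_roller above 0.3 N and contact force between bottle and rear_roller above 0.3 N and linear speed of bottle below 0.02 m/s and value of joint press_arm above 1.8 rad and distance between the grasp point and bottle below 0.07 m), for 0.1 s.
At the end, for the whole second after the job is handed in: The bottle lies still on both rollers, its axis within 4 mm of the groove's line and parallel to the rollers within 0.05 rad, its base within 3 mm of the side stop's face, and the lowered pressure arm's roller rests on it (arm at 0.18 to 0.32 rad) (contact force between bottle and front_roller above 0.3 N and contact force between bottle and rear_roller above 0.3 N and contact force between bottle and pressure_roller above 0.3 N and y of bottle_base in the frame of stop_face between -0.003 and 0.003 m and x of bottle_base in the frame of cradle between -0.004 and 0.004 m and z of bottle_base in the frame of cradle between -0.004 and 0.004 m and angle between the x axis of bottle and the y axis of labeller, either way round below 0.05 rad and value of joint press_arm between 0.18 and 0.32 rad and linear speed of bottle below 0.02 m/s); the robot touches nothing.
It fails at once if the bottle is dropped or rolls away (moves faster than 0.25 m/s with no finger on it) (contact force between the fingers and bottle below 0.05 N and linear speed of bottle above 0.25 m/s).
It fails at once if the pressure arm falls (faster than 3 rad/s downwards) (velocity of joint press_arm below -3 rad/s).
It fails at once if the side stop is pushed more than 4 mm from its setting (distance of stop_face from where it was at the start of the episode above 0.004 m).
It fails at once if a bystander is moved more than 20 mm or tipped over (distance of any of flask, lying_jar, tall_bottle, jar from where it was at the start of the episode above 0.02 m or angle between any of tall_bottle, jar's own z axis and vertical above 0.3 rad).
It also fails if it takes over 72 s, if anything falls off the work surface, if the arm or the gripper's body presses on something with over 40 N, if the wrist force passes 120 N, or if a joint passes its speed limit or range.

ROBOT

A 6-joint arm with a two-finger parallel gripper is mounted at the origin on the work surface. World frame = base frame: x ahead of the robot, y to its left, z up, the work surface at z = 0. Lengths are in mm, angles in rad, forces in N, time in s.
With the tool pointing down it reaches from about 350 to 875 mm from the base axis. Payload 4.2 kg.
Tool frame: the origin (TCP) lies midway between the tips of the shut fingers; the grasp point (between the pads) lies 19 mm behind it; z points along the fingers, y is the line along which they close (so a half turn about z gives the same grasp; the last joint's range is limited). The gripper opens to 85 mm and grips with 20 to 120 N. Pads are 22 mm wide; open, the fingers measure 114 mm over their backs; the gripper's body (76 mm by 85 mm) begins 54 mm behind the grasp point. The pads swing forward as they close: fully open they stand 13 mm farther back than shut.
Start: joints at [-0.966, 0.385, 0.008, 0, -1.194, -0.259], TCP at [211.858, -587.976, 231.312] pointing down, gripper open.
Joint ranges: [-3.14, 3.14], [-1.21, 2.06], [-1.07, 1.41], [-3.16, 2.05], [-2.99, -0.16], [-3.1, 3.1]. Speed limits (rad/s): [2.79, 2.79, 3.14, 3.14, 3.14, 3.14].

INTERFACE

Orientations are given as a unit quaternion [x, y, z, w].
In Python, from bench import sensors, get_image, camera_params, job_done gives the robot as it stands.
- The arm moves only by the tool servo_tool, never from a script. Its argument "motion" is a list of rows, each an object with "travel": the shift along the tool's x, y, z as a fraction of full scale, a list of three; "rot": the turn, a rotation vector about the tool's x, y, z as a fraction of full scale, a list of three; "hand": the opening, from 0 (shut) to 1 (fully open). In form: [{"travel": [x, y, z], "rot": [wx, wy, wz], "hand": hand}, ...]. A call has 1 to 10 rows; each row shifts and turns the commanded pose from where the row before left it, along the tool's axes as they then stand; what a row does not reach is not made up. Full scale, the value 1, is 25 cm for a shift and 360 degrees for a turn. A row lasts 1/12 s, in which the tool goes at most 41.7 mm and 7.16 degrees, less where a joint would pass 70% of its speed; a pose out of reach is approached as far as the arm can. A call with a number of a shift or a turn outside -1 to 1 is refused whole. A call with a gripper value outside its range is refused whole. The fingers move at their own pace and stop on an object; the grip force is fixed at half the most. Time passes only in rows, so rows that do not move let the fingers close. It gives the time, the measured TCP pose, the force, the opening and the grip force at its end, in the units of the state.
- sensors.read_state(): the state, without advancing time (a new reading comes with each control period).
- get_image(name): name is "scene" or "top" or "wrist"; returns (picture, depth): 400x640x3 uint8, red, green, blue; 400x640 float32, mm along the optical axis (not along the pixel's ray), 0 where there is no reading.
- camera_params(name): a dict with "camera_matrix" (3x3 intrinsics, pixels), "R" (3x3) and "t" (3): a world point X has camera coordinates R X + t; the wrist camera has in their place "mount" (4x4, takes a point from camera to tool coordinates, whose origin is the TCP and whose axes are the flange's). Camera axes: x right, y down, z forward; pixel columns grow to the right and rows downward; lengths in mm; the calibration is good to about 2 mm. A picture is of the moment at which its call begins: read the wrist's pose just before it. camera_params takes no time and is no camera call.
- job_done(): hands the job in; it is judged then, once.
The state is a dict: "clock": time; "joints": joint angles; "joint_vel": joint speeds; "joint_efforts": joint torques, N m; "position": TCP position; "ee_rot": TCP orientation; "contact_force": force on the tool from outside, world axes, zero at the start; "wrist_torque": the same for the moment, N m; "gripper_width": finger opening in mm; "grasp_force": force on a finger pad.
Only numpy, scipy, OpenCV 4.12 (cv2) and the standard library are available. Lean on these libraries where they do the work, as an engineer would, in place of code of your own. Each camera call takes 0.05 s, during which the arm holds its last target. There are 200 camera calls.

## Working session

There is one attempt and no reset: what is moved stays moved. The work goes in short steps, Python scripts to look and compute and a tool call to move; the robot and the scene stay as the last step left them, time stands still between calls to the robot, and variables do not carry over. Pictures are saved under pics/ and viewed, at most 10 in all, crops included, and the job is handed in when it is done.

Besides the shell and the picture viewer there is one more tool, called after ">>>" as name([rows], argument=value, ...), one row to a line, values as JSON. servo_tool: Moves the arm, as the interface text tells. Its arguments: {"type":"object","properties":{"motion":{"type":"array"}},"required":["motion"]}

```bash
mkdir -p pics; cat > h.py <<'E'
import numpy as np, cv2
from bench import sensors, get_image, camera_params, job_done
from scipy.spatial.transform import Rotation as Ro
def cloud(name):
    s=sensors.read_state(); im,d=get_image(name); p=camera_params(name); K=np.array(p["camera_matrix"])
    v,u=np.mgrid[:400,:640]; z=d.astype(float)
    c=np.stack([(u-K[0,2])/K[0,0]*z,(v-K[1,2])/K[1,1]*z,z],-1)
    if "R" in p: R=np.array(p["R"]);t=np.array(p["t"]); w=(c-t)@R
    else:
        M=np.array(p["mount"]); q=c@M[:3,:3].T+M[:3,3]; w=q@Ro.from_quat(s["ee_rot"]).as_matrix().T+np.array(s["position"])
    w[d<=0]=np.nan
    return im,d,w
def save(n,im): cv2.imwrite("pics/"+n+".png",im[...,::-1])
E
python3 - <<'E'
from h import *
for n in("top","scene"):
    im,d,w=cloud(n); save(n,im); np.save(n+"_w.npy",w); np.save(n+"_im.npy",im)
s=sensors.read_state(); print(s["position"],s["ee_rot"],s["clock"])
p=camera_params("top");print(p)
E
```

```text
[ 211.67806797 -587.51807966  230.33097991] [-1.71933648e-01  9.85108048e-01  9.52038365e-04 -2.20102243e-04] 0.1
{'camera_matrix': array([[405.85246489,   0.        , 321.9476608 ],
       [  0.        , 405.85246489, 198.26709091],
       [  0.        ,   0.        ,   1.        ]]), 'R': array([[-0.01714873, -0.99984611,  0.00369718],
       [-0.99159905,  0.0165329 , -0.12828872],
       [ 0.12820785, -0.00586611, -0.99172997]]), 't': array([ 169.09165725,  513.86987593, 1272.26151743])}
```

View pics/top.png

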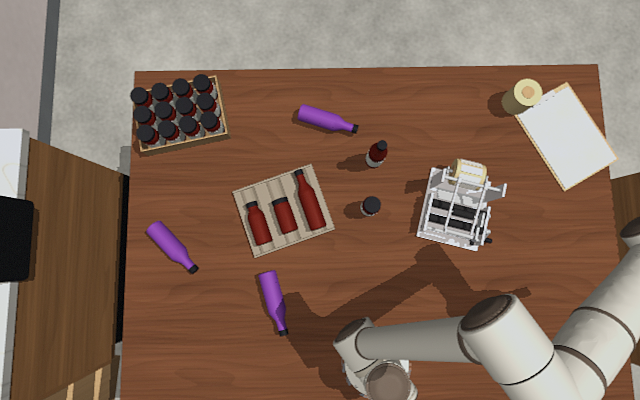

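View pics/scene.png

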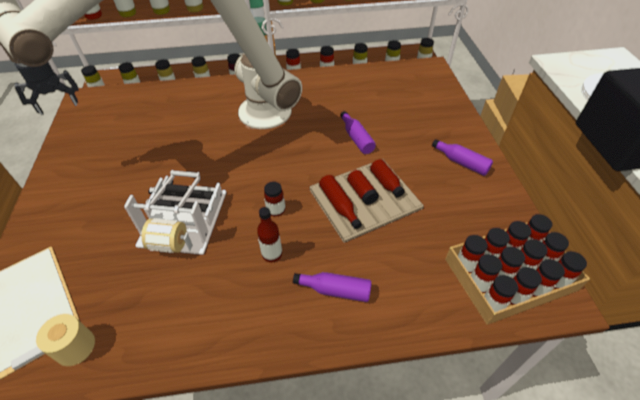

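The long-necked bottle in the tray is at top pixel (311,200), the flask at (258,222) and the jar at (284,215). The purple bottles are look-alikes to leave alone. The labeller is at (453,210), with its label roll at (470,172) and its crank at (485,240), so the labeller's +y points left in the image. I'll confirm in an enlarged crop.

```bash
python3 - <<'E'
from h import *
im=np.load("top_im.npy"); w=np.load("top_w.npy")
a=cv2.resize(im[150:270,225:335],None,fx=4.5,fy=4.5,interpolation=cv2.INTER_CUBIC)[:540,:380]
b=cv2.resize(im[150:255,412:510],None,fx=5,fy=5,interpolation=cv2.INTER_CUBIC)
c=np.zeros((540,800,3),np.uint8)
a=cv2.resize(im[155:260,230:336],None,fx=3,fy=3,interpolation=cv2.INTER_CUBIC); c[:315,:318]=a
b=cv2.resize(b,(476,510)); c[:510,322:798]=b   # labeller: scale 4.857
save("crop",c)
# red bottle
r=im.astype(int); m=np.zeros((400,640),bool); m[160:240,290:330]=1
m&=(w[...,2]>25)
p=w[m]; print(len(p),p[:,2].max())
q=p[p[:,2]>45][:,:2]; c0=q.mean(0); _,_,V=np.linalg.svd(q-c0); ax=V[0]*np.sign(V[0,0]); 
al=(p[:,:2]-c0)@ax; pr=(p[:,:2]-c0)@[-ax[1],ax[0]]
print(c0,ax,al.min(),al.max(),pr.min(),pr.max())
for k in range(-120,140,10):
    s=(al>=k)&(al<k+10)
    if s.any(): print(k,s.sum(),p[s,2].max().round(1),pr[s].min().round(1),pr[s].max().round(1))
# labeller heights
m=np.zeros((400,640),bool); m[150:260,410:515]=1
for lo,hi in((140,156),(58,66),(66,74),(120,139),(156,200)):
    s=m&(w[...,2]>lo)&(w[...,2]<hi); P=w[s]; vv,uu=np.nonzero(s)
    print(lo,hi,len(P),P.min(0).round(),P.max(0).round(), uu.min(),uu.max(),vv.min(),vv.max())
for u,v in((371,206),(377,152)): print(w[v,u])
E
```

```text
1030 70.90334158488284
[492.12069733 207.14989889] [0.97948547 0.20151481] -79.04911110794198 121.52241389089059 -47.09091114514494 70.18131159338556
-80 47 66.7 -41.2 10.9
-70 76 68.1 -43.4 70.2
-60 80 68.2 -41.6 67.3
-50 74 68.6 -40.5 65.6
-40 73 67.8 -39.8 62.9
-30 70 68.6 -38.7 61.2
-20 62 67.5 -35.1 59.3
-10 61 67.7 -35.9 57.8
0 58 67.5 -34.9 55.5
10 58 69.4 -34.0 21.8
20 55 70.9 -47.1 22.9
30 53 68.0 -30.1 24.1
40 51 66.5 -28.2 25.2
50 41 64.9 -26.6 23.0
60 37 60.6 -38.5 17.1
70 25 53.5 -11.3 15.0
80 25 55.4 -10.3 16.2
90 26 52.3 -8.5 17.4
100 26 53.9 -7.5 20.1
110 28 53.5 -7.1 22.0
120 4 52.9 -5.3 4.0
140 156 119 [ 497. -379.  140.] [ 583. -188.  155.] 440 505 169 197
58 66 549 [ 358. -372.   58.] [ 626. -153.   66.] 423 491 161 245
66 74 546 [ 377. -370.   66.] [ 630. -159.   74.] 425 492 159 239
120 139 369 [ 438. -375.  120.] [ 583. -189.  139.] 438 502 170 218Traceback (most recent call last):
  File "<stdin>", line 23, in <module>
    return umr_minimum(a, axis, None, out, keepdims, initial, where)
ValueError: zero-size array to reduction operation minimum which has no identity
```

View pics/crop.png

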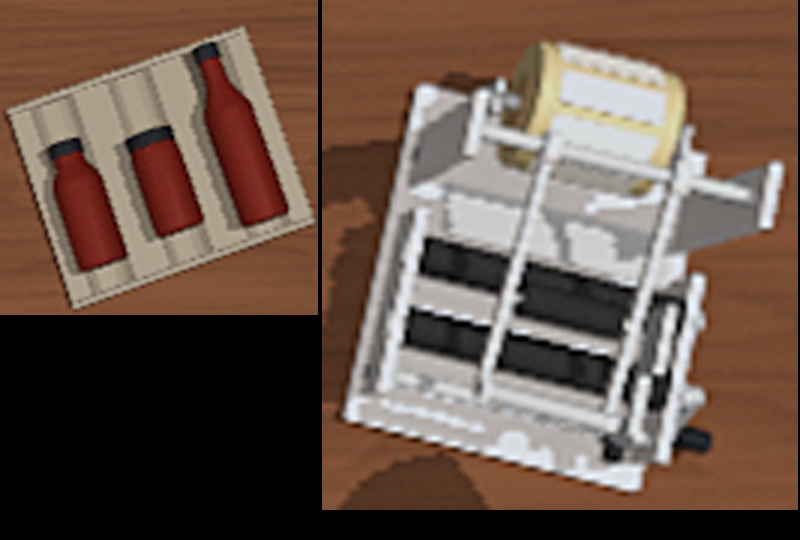

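The crop confirms it: only the right-hand object in the tray, top pixel (311,200), has the long neck in dark red with a black cap and no label. The labeller's rollers slope down to the right, which means a yaw of about -0.25. Next I'll compute the poses.

```bash
python3 - <<'E'
from h import *
from scipy.optimize import least_squares
im=np.load("top_im.npy").astype(int); w=np.load("top_w.npy")
R,G,B=im[...,0],im[...,1],im[...,2]
box=lambda u0,u1,v0,v1:(np.arange(640)[None]>=u0)&(np.arange(640)[None]<u1)&(np.arange(400)[:,None]>=v0)&(np.arange(400)[:,None]<v1)
# bottle red
m=box(293,330,165,235)&(R>70)&(R>2.2*G)&(w[...,2]>38)
n,lab=cv2.connectedComponents(m.astype(np.uint8)); k=lab[210,314]; m=lab==k
p=w[m]; 
def res(t): 
    n=np.array([-np.sin(t[1]),np.cos(t[1])]); body=p[(p[:,:2]@[np.cos(t[1]),np.sin(t[1])])<B0]
    return np.hypot(body[:,:2]@n-t[0],body[:,2]-t[2])-28
th=.33; B0=1e9
for _ in range(4):
    al=p[:,:2]@[np.cos(th),np.sin(th)]; B0=np.percentile(al,2)+110
    q=least_squares(lambda t:res([t[0],th+0*t[1],t[2]]) if 0 else res(t),[p[:,:2].mean(0)@[-np.sin(th),np.cos(th)],th,36],loss='soft_l1'); th=q.x[1]
d=np.array([np.cos(th),np.sin(th)]);n=np.array([-d[1],d[0]])
al=p[:,:2]@d; print("bottle",m.sum(),q.x,"cost",q.cost,"al",al.min(),al.max())
mm=box(285,330,160,235)&(w[...,2]>40); P=w[mm]; s=abs(P[:,:2]@n-q.x[0])<20; A=P[s,:2]@d; print("all along",A.min(),A.max()); 
print("origin from base",n*q.x[0]+d*(A.min()+60),"from cap",n*q.x[0]+d*(A.max()-140))
# rollers
m=box(425,490,185,240)&(R<60)&(G<60)&(B<60)&(w[...,2]>58)&(w[...,2]<74)
p=w[m]; print(len(p)); c=p[:,:2].mean(0)
# two-line fit
def r2(t):
    n=np.array([np.cos(t[1]),np.sin(t[1])]); x=p[:,:2]@n-t[0]
    return np.minimum(abs(x-24),abs(x+24))
best=min((least_squares(r2,[c@[np.cos(t),np.sin(t)]+o,t],loss='soft_l1') for t in(-.3,-.25,-.2) for o in(-10,0,10)),key=lambda q:q.cost)
t=best.x; nx=np.array([np.cos(t[1]),np.sin(t[1])]); ny=np.array([-nx[1],nx[0]])
y=p[:,:2]@ny; print("lab",t,best.cost,y.min(),y.max(), "mid",nx*t[0]+ny*(y.min()+y.max())/2)
# bounding of white at 58..66
m=box(415,505,160,250)&(w[...,2]>140); P=w[m]; print("pillars x",np.percentile(P[:,:2]@nx-t[0],[1,99]),"y",np.percentile(P[:,:2]@ny,[1,99]))
for z0,z1 in((4,30),(57,66)):
    m=box(415,505,160,250)&(w[...,2]>z0)&(w[...,2]<z1)&(R>120)&(abs(R-B)<40); P=w[m]; print("white",z0,"y",np.percentile(P[:,:2]@ny,[1,5,50,95,99]),"x",np.percentile(P[:,:2]@nx-t[0],[1,99]))
for u,v in((371,206),(377,152)): print(w[v,u])
p=camera_params("wrist"); print(np.array(p["mount"]).round(3),p["camera_matrix"][0])
E
```

```text
Traceback (most recent call last):
ValueError: could not broadcast input array from shape (529,) into shape (528,)
```

```bash
cat > m.py <<'E'
from h import *
from scipy.optimize import least_squares
im=np.load("top_im.npy").astype(int); w=np.load("top_w.npy")
R,G,B=im[...,0],im[...,1],im[...,2]
box=lambda u0,u1,v0,v1:(np.arange(640)[None]>=u0)&(np.arange(640)[None]<u1)&(np.arange(400)[:,None]>=v0)&(np.arange(400)[:,None]<v1)
m=box(293,330,165,235)&(R>70)&(R>2.2*G)&(w[...,2]>38)
n,lab=cv2.connectedComponents(m.astype(np.uint8)); k=lab[210,314]; m=lab==k
p=w[m]; th=.33
for _ in range(4):
    al=p[:,:2]@[np.cos(th),np.sin(th)]; b=p[al<np.percentile(al,2)+110]
    f=lambda t:np.hypot(b[:,:2]@[-np.sin(t[1]),np.cos(t[1])]-t[0],b[:,2]-t[2])-28
    q=least_squares(f,[b[:,:2].mean(0)@[-np.sin(th),np.cos(th)],th,36],loss='soft_l1'); th=q.x[1]
d=np.array([np.cos(th),np.sin(th)]);n=np.array([-d[1],d[0]])
al=p[:,:2]@d; print("bottle",m.sum(),q.x,"cost",q.cost,"al",al.min(),al.max())
mm=box(285,330,160,235)&(w[...,2]>40); P=w[mm]; s=abs(P[:,:2]@n-q.x[0])<20; A=P[s,:2]@d; print("all along",A.min(),A.max()); 
print("origin from base",n*q.x[0]+d*(A.min()+60),"from cap",n*q.x[0]+d*(A.max()-140))
m=box(425,490,185,240)&(R<60)&(G<60)&(B<60)&(w[...,2]>58)&(w[...,2]<74)
p=w[m]; print(len(p)); c=p[:,:2].mean(0)
def r2(t):
    n=np.array([np.cos(t[1]),np.sin(t[1])]); x=p[:,:2]@n-t[0]
    return np.minimum(abs(x-24),abs(x+24))
best=min((least_squares(r2,[c@[np.cos(t),np.sin(t)]+o,t],loss='soft_l1') for t in(-.3,-.25,-.2) for o in(-10,0,10)),key=lambda q:q.cost)
t=best.x; nx=np.array([np.cos(t[1]),np.sin(t[1])]); ny=np.array([-nx[1],nx[0]])
y=p[:,:2]@ny; print("lab",t,best.cost,y.min(),y.max(), "mid",nx*t[0]+ny*(y.min()+y.max())/2)
m=box(415,505,160,250)&(w[...,2]>140); P=w[m]; print("pillars x",np.percentile(P[:,:2]@nx-t[0],[1,99]),"y",np.percentile(P[:,:2]@ny,[1,99]))
for z0,z1 in((4,30),(57,66)):
    m=box(415,505,160,250)&(w[...,2]>z0)&(w[...,2]<z1)&(R>120)&(abs(R-B)<40); P=w[m]; print("white",z0,"y",np.percentile(P[:,:2]@ny,[1,5,50,95,99]),"x",np.percentile(P[:,:2]@nx-t[0],[1,99]))
for u,v in((371,206),(377,152)): print(w[v,u])
p=camera_params("wrist"); print(np.array(p["mount"]).round(3),p["camera_matrix"][0])
E
python3 m.py
```

```text
bottle 724 [32.04052936  0.32485189 36.15827246] cost 574.3627735463774 al 454.46920451412075 636.1925122825704
all along 453.9566370908468 652.933504423912
origin from base [476.8493559  194.40347761] from cap [475.87973511 194.07692597]
556
lab [ 5.00264223e+02 -2.40433438e-01] 2889.0500610029862 -233.22159134983303 -59.811695328899496 mid [ 450.98497632 -261.42679784]
pillars x [ 70.91888772 113.32227408] y [-241.36557525  -52.38767163]
white 4 y [-245.69313582 -233.80510607 -121.50479058  -49.62263183  -46.32145224] x [-87.74176131 144.81431474]
white 57 y [-252.9373462  -242.17174809 -143.01847187  -51.15613828  -48.84609174] x [-70.42228838 134.41208481]
[481.39054882  12.39697217 103.4147977 ]
[634.99250245  -3.3853961  159.42515963]
[[   0.      -0.955   -0.298   76.46 ]
 [   1.       0.      -0.       0.249]
 [   0.      -0.298    0.955 -143.124]
 [   0.       0.       0.       1.   ]] [308.12271933   0.         318.27026293]
```

>>> servo_tool([
  {"travel": [-0.114,0.104,0.012],"rot": [0,0,0],"hand": 1},
  {"travel": [-0.114,0.104,0.012],"rot": [0,0,0],"hand": 1},
  {"travel": [-0.114,0.104,0.012],"rot": [0,0,0],"hand": 1},
  {"travel": [-0.114,0.104,0.012],"rot": [0,0,0],"hand": 1},
  {"travel": [-0.114,0.104,0.012],"rot": [0,0,0],"hand": 1},
  {"travel": [-0.114,0.104,0.012],"rot": [0,0,0],"hand": 1},
  {"travel": [-0.114,0.104,0.012],"rot": [0,0,0],"hand": 1},
  {"travel": [-0.114,0.104,0.012],"rot": [0,0,0],"hand": 1},
  {"travel": [-0.114,0.104,0.012],"rot": [0,0,0],"hand": 1},
  {"travel": [-0.114,0.104,0.012],"rot": [0,0,0],"hand": 1},
])

```text
clock: 0.93
position: [392.0, -244.9, 201.1]
ee_rot: [-0.172, 0.985, 0.0, -0.0]
contact_force: [0.6, -1.2, 0.2]
gripper_width: 85.6
grasp_force: 0.0
```

>>> servo_tool([
  {"travel": [0,0,0],"rot": [0,0,-0.0157],"hand": 0.6},
  {"travel": [0,0,0],"rot": [0,0,-0.0157],"hand": 0.6},
  {"travel": [0,0,0],"rot": [0,0,-0.0157],"hand": 0.6},
  {"travel": [0,0,0],"rot": [0,0,-0.0157],"hand": 0.6},
  {"travel": [0,0,0],"rot": [0,0,-0.0157],"hand": 0.6},
  {"travel": [0,0,0],"rot": [0,0,-0.0157],"hand": 0.6},
  {"travel": [0,0,0],"rot": [0,0,-0.0157],"hand": 0.6},
  {"travel": [0,0,0],"rot": [0,0,-0.0157],"hand": 0.6},
  {"travel": [0,0,0],"rot": [0,0,-0.0157],"hand": 0.6},
  {"travel": [0,0,0],"rot": [0,0,-0.0157],"hand": 0.6},
])

```text
clock: 1.77
position: [391.5, -246.6, 201.0]
ee_rot: [-0.62, 0.785, 0.0, -0.0]
contact_force: [-0.3, 0.5, -0.6]
gripper_width: 51.6
grasp_force: 0.0
```

```bash
python3 - <<'E'
from h import *
im,d,w=cloud("wrist"); save("w1",im); np.save("w1.npy",w); np.save("w1im.npy",im)
s=sensors.read_state(); R=Ro.from_quat(s["ee_rot"]).as_matrix(); print(s["clock"],s["position"],R.round(3),s["gripper_width"],s["contact_force"],s["joints"])
E
```

```text
1.8167 [ 391.52804322 -246.6147429   200.95251744] [[-0.229 -0.973 -0.001]
 [-0.973  0.229  0.   ]
 [-0.     0.001 -1.   ]] 51.15794588949885 [-0.3134445  -0.23518265  0.34436945] [-2.09658221e-01  1.34471160e-01 -4.18979346e-01 -2.86547739e-04
 -1.01822151e+00 -2.10162636e-02]
```

View pics/w1.png

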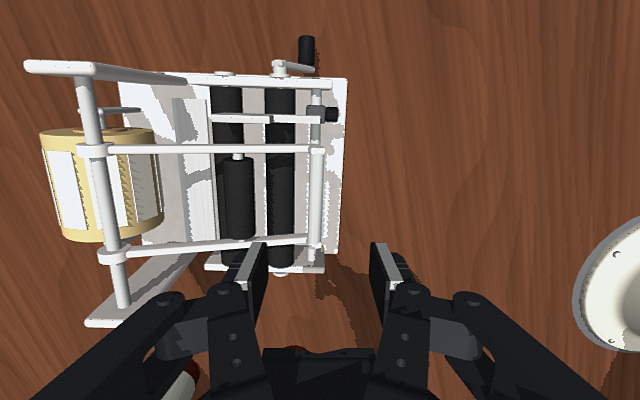

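The wrist image shows the crossbar at column ~317 (rows 155–240), the hinge shaft at column ~100, the rollers at columns ~230 and ~281 and the stop plate at (265,118). Next I'll measure these from depth.

```bash
python3 - <<'E'
from h import *
w=np.load("w1.npy"); im=np.load("w1im.npy").astype(int)
def line(v0,v1,u0,u1,z0,z1,name,dark=False):
    P=w[v0:v1,u0:u1].reshape(-1,3); I=im[v0:v1,u0:u1].reshape(-1,3)
    k=(P[:,2]>z0)&(P[:,2]<z1)
    if dark:k&=I.max(1)<70
    P=P[k]; c=np.median(P,0); _,_,V=np.linalg.svd(P-P.mean(0),full_matrices=False); a=V[0]*np.sign(V[0,1]); print(name,len(P),P.mean(0).round(1),P[:,2].max().round(1),"yaw",np.arctan2(-a[0],a[1]).round(4)); return P
bar=line(158,236,305,328,90,120,"bar"); h=line(160,236,85,122,110,160,"hinge")
fr=line(90,265,266,296,50,80,"front",1)
yaw=-.24
for yaw in(-.24,):
  nx=np.array([np.cos(yaw),np.sin(yaw)]);ny=np.array([-nx[1],nx[0]])
  for n,P in(("bar",bar),("hinge",h),("front",fr)): print(n,np.percentile(P[:,:2]@nx,[2,50,98]),np.percentile(P[:,:2]@ny,[2,98]))
  # roller crest
  top=fr[fr[:,2]>67]; print("crest",np.median(top[:,:2]@nx), np.percentile(fr[:,2],[50,99]))
  rr=line(88,270,215,256,50,80,"rear",1); print(np.median(rr[rr[:,2]>67][:,:2]@nx) ,np.percentile(rr[:,:2]@ny,[1,99]))
  # stop
  P=w[105:130,205:310].reshape(-1,3); P=P[(P[:,2]>90)&(P[:,2]<112)]; print("stop",len(P),np.percentile(P[:,:2]@nx,[2,98]),np.percentile(P[:,:2]@ny,[2,50,98]),np.percentile(P[:,2],[2,98]))
  for v in(147,150,153,240,243,246): print(v,[ (w[v,u]@[*ny,0]).round(1) for u in(250,280)],w[v,280,2].round(1))
E
```

```text
bar 1113 [ 392.9 -249.3  107.8] 111.1 yaw -0.2702
hinge 1283 [ 537.8 -291.3  133. ] 136.7 yaw -0.2629
front 4047 [ 423.8 -261.5   66.7] 71.8 yaw -0.2697
bar [435.29314779 441.00278522 446.81779683] [-179.20228459 -115.89386701]
hinge [588.22863363 591.08791484 597.08737573] [-181.5549415 -126.5985522]
front [461.18524504 473.50294792 487.75823753] [-229.03074047  -67.25100249]
crest 474.64819925341124 [67.59599557 70.4677683 ]
rear 2185 [ 466.  -291.5   66.5] 71.0 yaw -0.3395
523.8656286763822 [-231.92222074  -66.28239224]
stop 555 [475.45484229 518.04889485] [-212.3275804  -209.46988381 -205.95769566] [ 92.91754986 107.71789884]
147 [np.float64(-188.5), np.float64(-187.7)] 103.9
150 [np.float64(-186.2), np.float64(-185.6)] 105.4
153 [np.float64(-167.5), np.float64(-177.5)] 70.4
240 [np.float64(-109.9), np.float64(-108.5)] 104.0
243 [np.float64(-108.4), np.float64(-106.2)] 105.0
246 [np.float64(-156.5), np.float64(-85.6)] 69.5
```

>>> servo_tool([
  {"travel": [0.009,-0.008,0.06],"rot": [0,0,0.0059],"hand": 0.42},
  {"travel": [0,0,0.1],"rot": [0,0,0],"hand": 0.42},
  {"travel": [0,0,0.1],"rot": [0,0,0],"hand": 0.42},
  {"travel": [0,0,0.1],"rot": [0,0,0],"hand": 0.42},
  {"travel": [0,0,0.1],"rot": [0,0,0],"hand": 0.42},
  {"travel": [0,0,0],"rot": [0,0,0],"hand": 0.42},
  {"travel": [0,0,0],"rot": [0,0,0],"hand": 0.42},
])

```text
clock: 2.4
position: [392.5, -249.4, 85.6]
ee_rot: [-0.603, 0.798, 0.001, -0.001]
contact_force: [0.7, -0.1, 0.4]
gripper_width: 36.2
grasp_force: 0.0
```

>>> servo_tool([
  {"travel": [0,0,0],"rot": [0,0,0],"hand": 0},
  {"travel": [0,0,0],"rot": [0,0,0],"hand": 0},
  {"travel": [0,0,0],"rot": [0,0,0],"hand": 0},
  {"travel": [0,0,0],"rot": [0,0,0],"hand": 0},
  {"travel": [0,0,0],"rot": [0,0,0],"hand": 0},
  {"travel": [0,0,0],"rot": [0,0,0],"hand": 0},
])

```text
clock: 2.9
position: [393.5, -249.5, 87.9]
ee_rot: [-0.603, 0.797, -0.001, 0.0]
contact_force: [-2.7, 1.2, 6.6]
gripper_width: 9.5
grasp_force: 58.7
```

```bash
python3 - <<'E'
import numpy as np
q=np.linspace(0,2.06,21);a=q-.25
x=95-155*np.cos(a)+12*np.sin(a);z=129.5+155*np.sin(a)+12*np.cos(a)
for i in range(20): print(i,round(q[i+1],2),round(-(x[i+1]-x[i])/250,3),round(-(z[i+1]-z[i])/250,3))
E
```

```text
0 0.1 0.008 -0.064
1 0.21 0.001 -0.064
2 0.31 -0.005 -0.064
3 0.41 -0.012 -0.063
4 0.52 -0.018 -0.061
5 0.62 -0.025 -0.059
6 0.72 -0.031 -0.056
7 0.82 -0.036 -0.053
8 0.93 -0.041 -0.049
9 1.03 -0.046 -0.044
10 1.13 -0.05 -0.039
11 1.24 -0.054 -0.034
12 1.34 -0.057 -0.028
13 1.44 -0.06 -0.022
14 1.55 -0.062 -0.016
15 1.65 -0.063 -0.009
16 1.75 -0.064 -0.003
17 1.85 -0.064 0.004
18 1.96 -0.063 0.01
19 2.06 -0.062 0.017
```

>>> servo_tool([
  {"travel": [0,0.008,-0.064],"rot": [0,0,0],"hand": 0},
  {"travel": [0,0.001,-0.064],"rot": [0,0,0],"hand": 0},
  {"travel": [0,-0.005,-0.064],"rot": [0,0,0],"hand": 0},
  {"travel": [0,-0.012,-0.063],"rot": [0,0,0],"hand": 0},
  {"travel": [0,-0.018,-0.061],"rot": [0,0,0],"hand": 0},
])

```text
clock: 3.32
position: [398.7, -250.9, 165.9]
ee_rot: [-0.603, 0.798, 0.0, 0.0]
contact_force: [3.1, -2.3, -6.9]
gripper_width: 9.8
grasp_force: 58.7
```

>>> servo_tool([
  {"travel": [0,-0.025,-0.059],"rot": [0,0,0],"hand": 0},
  {"travel": [0,-0.031,-0.056],"rot": [0,0,0],"hand": 0},
  {"travel": [0,-0.036,-0.053],"rot": [0,0,0],"hand": 0},
  {"travel": [0,-0.041,-0.049],"rot": [0,0,0],"hand": 0},
  {"travel": [0,-0.046,-0.044],"rot": [0,0,0],"hand": 0},
  {"travel": [0,-0.05,-0.039],"rot": [0,0,0],"hand": 0},
  {"travel": [0,-0.054,-0.034],"rot": [0,0,0],"hand": 0},
  {"travel": [0,-0.057,-0.028],"rot": [0,0,0],"hand": 0},
])

```text
clock: 3.98
position: [476.7, -272.7, 260.6]
ee_rot: [-0.604, 0.797, 0.003, -0.003]
contact_force: [-9.4, 12.4, 21.0]
gripper_width: 9.2
grasp_force: 60.5
```

>>> servo_tool([
  {"travel": [0,-0.06,-0.022],"rot": [0,0,0],"hand": 0},
  {"travel": [0,-0.062,-0.016],"rot": [0,0,0],"hand": 0},
  {"travel": [0,-0.063,-0.009],"rot": [0,0,0],"hand": 0},
  {"travel": [0,-0.064,-0.003],"rot": [0,0,0],"hand": 0},
  {"travel": [0,-0.064,0.004],"rot": [0,0,0],"hand": 0},
  {"travel": [0,-0.063,0.01],"rot": [0,0,0],"hand": 0},
  {"travel": [0,-0.062,0.017],"rot": [0,0,0],"hand": 0},
  {"travel": [0,0,0],"rot": [0,0,0],"hand": 0},
  {"travel": [0,0,0],"rot": [0,0,0],"hand": 0},
  {"travel": [0,0,0],"rot": [0,0,0],"hand": 0},
])

```text
clock: 4.82
position: [589.4, -303.4, 262.7]
ee_rot: [-0.604, 0.797, -0.003, 0.003]
contact_force: [4.0, 3.7, 2.1]
gripper_width: 9.6
grasp_force: 66.5
```

>>> servo_tool([
  {"travel": [0,0,0],"rot": [0,0,0],"hand": 0.4},
  {"travel": [0,0,0],"rot": [0,0,0],"hand": 0.4},
  {"travel": [0,0,0],"rot": [0,0,0],"hand": 0.4},
  {"travel": [0,0,0],"rot": [0,0,0],"hand": 0.4},
  {"travel": [0,0,-0.1],"rot": [0,0,0],"hand": 0.4},
  {"travel": [0,0,-0.1],"rot": [0,0,0],"hand": 0.4},
  {"travel": [0,0,-0.1],"rot": [0,0,0],"hand": 0.4},
  {"travel": [0,0.1,0],"rot": [0,0,0],"hand": 0.8},
  {"travel": [0,0.14,0],"rot": [0,0,0],"hand": 0.8},
  {"travel": [0,0.14,0],"rot": [0,0,0],"hand": 0.8},
])

```text
clock: 5.65
position: [494.1, -278.2, 334.9]
ee_rot: [-0.603, 0.798, 0.0, -0.0]
contact_force: [0.2, 0.3, -0.0]
gripper_width: 67.5
grasp_force: 0.0
```

>>> servo_tool([
  {"travel": [0,0.14,0],"rot": [0,0,0],"hand": 0.8},
  {"travel": [0.1,0.06,0],"rot": [0,0,0],"hand": 0.8},
  {"travel": [0,0,0],"rot": [0,0,0],"hand": 0.8},
  {"travel": [0,0,0],"rot": [0,0,0],"hand": 0.8},
])

```text
clock: 5.98
position: [439.0, -289.3, 336.4]
ee_rot: [-0.602, 0.798, -0.001, 0.0]
contact_force: [0.0, 0.8, 0.6]
gripper_width: 68.1
grasp_force: 0.0
```

```bash
python3 - <<'E'
from h import *
im,d,w=cloud("wrist"); save("w2",im); np.save("w2.npy",w); np.save("w2im.npy",im)
s=sensors.read_state(); print(s["clock"],s["position"],s["ee_rot"],s["contact_force"])
E
```

```text
6.0333 [ 439.86542861 -289.04662187  335.88973137] [-6.02765343e-01  7.97918443e-01 -2.43366755e-04  2.01376127e-04] [ 1.21770561 -0.4647894  -0.02181653]
```

View pics/w2.png

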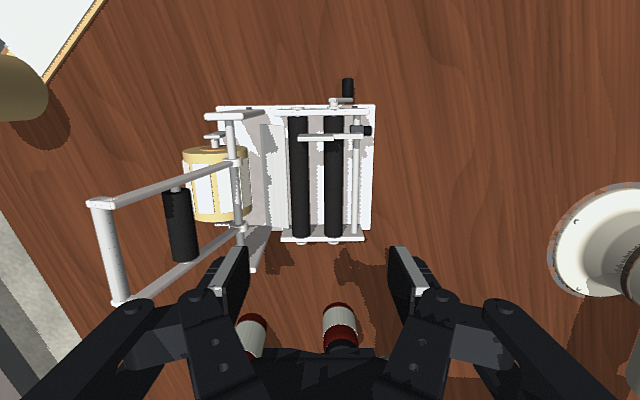

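The arm is open and staying there (bar at (105,255)). The rollers are fully visible at columns 300 and 333, and the stop plate is at row 137, columns 297–333. Next I'll fit the rollers and the stop.

```bash
python3 - <<'E'
from h import *
from scipy.optimize import least_squares
w=np.load("w2.npy"); im=np.load("w2im.npy").astype(int)
rs=[]
for u0,u1 in((288,312),(322,345)):
    P=w[145:232,u0:u1].reshape(-1,3); I=im[145:232,u0:u1].reshape(-1,3); rs.append(P[(I.max(1)<60)&(P[:,2]>58)&(P[:,2]<76)])
def f(t,s=True):
    n=np.array([np.cos(t[0]),np.sin(t[0])]); r=[np.hypot(P[:,:2]@n-t[1]-o,P[:,2]-t[2])-14 for P,o in zip(rs,(24,-24))]
    return np.concatenate(r)
q=least_squares(f,[-.268,502,55],loss='soft_l1'); t=q.x; print(t,np.abs(f(t)).mean(),[len(r) for r in rs])
nx=np.array([np.cos(t[0]),np.sin(t[0])]);ny=np.array([-nx[1],nx[0]])
P=w[105:240,290:312].reshape(-1,3);I=im[105:240,290:312].reshape(-1,3);P=P[(I.max(1)<60)&(P[:,2]>55)&(P[:,2]<76)]
yr=P[:,:2]@ny; print("rear roller y",np.percentile(yr,[.5,99.5]))
P=w[125:148,290:340].reshape(-1,3); P=P[(P[:,2]>80)&(P[:,2]<115)]; y=P[:,:2]@ny; x=P[:,:2]@nx-t[1]
print("stop",len(P),np.percentile(x,[1,99]),np.percentile(y,[1,10,50,90,99]),P[:,2].max())
k=P[:,2]<100; print("face pts",k.sum(),np.median(y[k]) if k.any() else 0)
for v in range(128,146): print(v,w[v,308:325:8].round(1).tolist(),(w[v,308:325:8,:2]@ny).round(1))
# cheek outer edges
for u in (293,): pass
E
```

```text
[-2.65913589e-01  5.02325196e+02  5.51802081e+01] 0.5298592949210529 [1591, 1604]
rear roller y [-219.4706922   -50.47417751]
stop 298 [-29.62819707  20.93885513] [-199.19117957 -199.05290409 -197.57549193 -194.09677472 -193.05301904] 108.851231552569
face pts 99 -198.9893404216826
128 [[441.1, -331.7, 53.6], [432.0, -325.3, 10.8], [420.2, -326.3, 60.2]] [-204.1 -200.4 -204.4]
129 [[441.4, -330.5, 54.1], [432.4, -323.9, 10.2], [420.6, -325.1, 60.7]] [-202.8 -198.9 -203.2]
130 [[441.8, -329.3, 55.0], [432.8, -322.5, 10.7], [420.9, -323.8, 59.9]] [-201.6 -197.5 -201.8]
131 [[442.0, -328.1, 56.6], [433.1, -321.2, 12.2], [421.3, -322.5, 59.7]] [-200.4 -196.1 -200.5]
132 [[442.4, -326.8, 56.4], [433.6, -319.7, 11.0], [421.6, -321.4, 61.0]] [-199.1 -194.5 -199.3]
133 [[442.7, -325.7, 57.9], [434.0, -318.2, 9.8], [421.9, -320.2, 61.7]] [-197.9 -193.  -198. ]
134 [[441.7, -326.5, 81.6], [431.8, -323.9, 83.2], [422.1, -321.1, 83.3]] [-199.  -199.1 -198.9]
135 [[441.3, -326.4, 92.9], [431.8, -323.8, 93.8], [422.2, -321.4, 96.6]] [-198.9 -198.9 -199.1]
136 [[441.0, -326.3, 103.7], [431.7, -323.
[... 236 characters left out ...]
-196.8 -196.7 -196.7]
139 [[441.8, -323.3, 107.8], [432.7, -320.4, 105.4], [423.4, -317.8, 105.9]] [-195.8 -195.4 -195.4]
140 [[442.2, -321.9, 105.6], [433.0, -319.2, 105.5], [423.7, -316.7, 106.2]] [-194.4 -194.2 -194.2]
141 [[442.6, -320.8, 105.9], [433.3, -318.1, 105.7], [nan, nan, nan]] [-193.2 -193.1    nan]
142 [[445.9, -314.5, 61.1], [437.7, -305.4, 10.2], [425.2, -308.3, 58.5]] [-186.3 -179.6 -185.7]
143 [[446.4, -313.0, 59.2], [438.1, -303.9, 9.9], [425.6, -307.1, 59.4]] [-184.7 -178.1 -184.5]
144 [[446.9, -311.6, 58.1], [438.6, -302.4, 9.6], [425.9, -305.9, 60.2]] [-183.2 -176.5 -183.2]
145 [[447.1, -310.5, 60.0], [438.9, -301.1, 10.5], [426.3, -304.5, 59.8]] [-182.1 -175.1 -181.8]
```

>>> servo_tool([
  {"travel": [-0.148,0.0268,0],"rot": [0,0,0],"hand": 0.85},
  {"travel": [-0.148,0.0268,0],"rot": [0,0,0],"hand": 0.85},
  {"travel": [-0.148,0.0268,0],"rot": [0,0,0],"hand": 0.85},
  {"travel": [-0.148,0.0268,0.04],"rot": [0,0,0],"hand": 0.85},
  {"travel": [-0.148,0.0268,0.04],"rot": [0,0,0],"hand": 0.85},
  {"travel": [-0.148,0.0268,0.04],"rot": [0,0,0],"hand": 0.85},
  {"travel": [-0.148,0.0268,0.04],"rot": [0,0,0],"hand": 0.85},
  {"travel": [-0.148,0.0268,0.04],"rot": [0,0,0],"hand": 0.85},
  {"travel": [-0.148,0.0268,0.06],"rot": [0,0,0],"hand": 0.85},
  {"travel": [-0.148,0.0268,0.06],"rot": [0,0,0],"hand": 0.85},
])

```text
clock: 6.87
position: [477.0, 88.2, 255.0]
ee_rot: [-0.604, 0.797, -0.0, 0.0]
contact_force: [0.7, -0.7, -0.2]
gripper_width: 72.4
grasp_force: 0.0
```

>>> servo_tool([
  {"travel": [-0.148,0.0268,0.06],"rot": [0,0,0],"hand": 0.85},
  {"travel": [-0.148,0.0268,0.06],"rot": [0,0,0],"hand": 0.85},
  {"travel": [-0.148,0.0268,0.06],"rot": [0,0,0],"hand": 0.85},
  {"travel": [0,0,0.08],"rot": [0,0,0.0154],"hand": 0.85},
  {"travel": [0,0,0.06],"rot": [0,0,0.0154],"hand": 0.85},
  {"travel": [0,0,0],"rot": [0,0,0.0154],"hand": 0.85},
  {"travel": [0,0,0],"rot": [0,0,0.0154],"hand": 0.85},
  {"travel": [0,0,0],"rot": [0,0,0.0154],"hand": 0.85},
  {"travel": [0,0,0],"rot": [0,0,0.0154],"hand": 0.85},
  {"travel": [0,0,0],"rot": [0,0,0.0154],"hand": 0.85},
])

```text
clock: 7.7
position: [487.8, 198.7, 174.7]
ee_rot: [-0.302, 0.953, -0.0, -0.001]
contact_force: [0.5, -0.6, -0.3]
gripper_width: 72.6
grasp_force: 0.0
```

>>> servo_tool([
  {"travel": [0,0,0],"rot": [0,0,0.0154],"hand": 0.85},
  {"travel": [0,0,0],"rot": [0,0,0.0154],"hand": 0.85},
  {"travel": [0,0,0],"rot": [0,0,0.0154],"hand": 0.85},
  {"travel": [0,0,0],"rot": [0,0,0],"hand": 0.85},
  {"travel": [0,0,0],"rot": [0,0,0],"hand": 0.85},
])

```text
clock: 8.12
position: [487.6, 198.4, 175.0]
ee_rot: [-0.164, 0.986, -0.0, -0.0]
contact_force: [0.0, 0.4, -0.9]
gripper_width: 72.4
grasp_force: 0.0
```

```bash
python3 - <<'E'
from h import *
im,d,w=cloud("wrist"); save("w3",im); np.save("w3.npy",w); np.save("w3im.npy",im)
s=sensors.read_state(); print(s["clock"],s["position"],s["ee_rot"],s["gripper_width"])
E
```

```text
8.1667 [487.60333412 198.25482267 175.11054483] [-1.64357748e-01  9.86400723e-01 -2.03421463e-04 -3.21520234e-04] 72.50970179734551
```

View pics/w3.png

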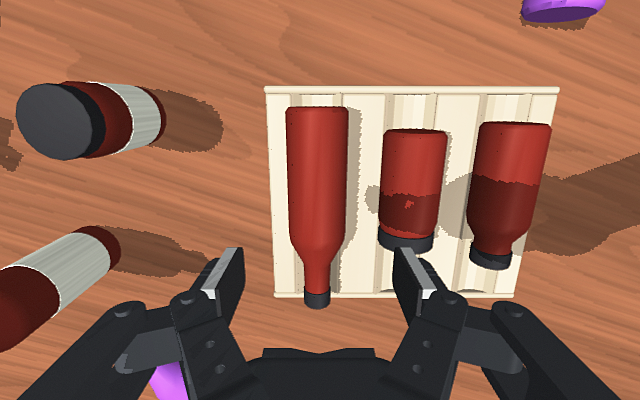

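The bottle runs from base (317,108) to cap (316,305), almost straight down the image and centred between the fingers. I'll fit its axis once more.

```bash
python3 - <<'E'
from h import *
from scipy.optimize import least_squares
w=np.load("w3.npy"); im=np.load("w3im.npy").astype(int)
I=im[120:225,284:352].reshape(-1,3); b=w[120:225,284:352].reshape(-1,3); b=b[(I[:,0]>1.8*I[:,1])&(b[:,2]>38)]
f=lambda t:np.hypot(b[:,:2]@[-np.sin(t[1]),np.cos(t[1])]-t[0],b[:,2]-t[2])-28
q=least_squares(f,[32,.325,36],loss='soft_l1');t=q.x;print(t,abs(f(t)).mean(),len(b))
d=np.array([np.cos(t[1]),np.sin(t[1])]);n=np.array([-d[1],d[0]])
P=w[98:315,284:352].reshape(-1,3);P=P[(P[:,2]>30)&(abs(P[:,:2]@n-t[0])<12)];A=P[:,:2]@d;print(A.min(),A.max())
print("origin",n*t[0]+d*(A.min()+60),n*t[0]+d*(A.max()-140))
s=sensors.read_state();R=Ro.from_quat(s["ee_rot"]).as_matrix()
o=n*t[0]+d*((A.min()+A.max()-80)/2+12); dl=np.array([*o,0])-[*s["position"][:2],0]; print("grasp",o,"tool delta",R.T@dl,"yaw y",np.arctan2(R[1,1],R[0,1])-np.pi/2)
E
```

```text
[28.15474403  0.3305474  36.14492564] 0.441563768743916 6193
454.19417948978713 654.3060300310854
origin [477.22025751 193.51787941] [477.326053   193.55418172]
grasp [488.6235331  197.43076071] tool delta [-6.97882513e-01 -1.11033511e+00 -1.61090802e-04] yaw y 0.33021386739835035
```

>>> servo_tool([
  {"travel": [-0.003,-0.004,0.12],"rot": [0,0,0],"hand": 0.82},
  {"travel": [0,0,0.12],"rot": [0,0,0],"hand": 0.82},
  {"travel": [0,0,0.12],"rot": [0,0,0],"hand": 0.82},
  {"travel": [0,0,0.12],"rot": [0,0,0],"hand": 0.82},
  {"travel": [0,0,0.08],"rot": [0,0,0],"hand": 0.82},
  {"travel": [0,0,0.052],"rot": [0,0,0],"hand": 0.82},
  {"travel": [0,0,0],"rot": [0,0,0],"hand": 0.82},
])

```text
clock: 8.75
position: [486.8, 196.0, 19.4]
ee_rot: [-0.164, 0.987, -0.002, -0.003]
contact_force: [0.0, -0.5, 0.1]
gripper_width: 70.0
grasp_force: 0.0
```

>>> servo_tool([
  {"travel": [0,0,0],"rot": [0,0,0],"hand": 0.4},
  {"travel": [0,0,0],"rot": [0,0,0],"hand": 0.4},
  {"travel": [0,0,0],"rot": [0,0,0],"hand": 0.4},
  {"travel": [0,0,0],"rot": [0,0,0],"hand": 0.4},
  {"travel": [0,0,0],"rot": [0,0,0],"hand": 0.4},
])

```text
clock: 9.17
position: [488.9, 197.4, 23.4]
ee_rot: [-0.163, 0.987, 0.0, 0.001]
contact_force: [-0.2, -0.3, -0.1]
gripper_width: 54.1
grasp_force: 64.1
```

>>> servo_tool([
  {"travel": [0,0,-0.04],"rot": [0,0,0],"hand": 0.4},
  {"travel": [0,0,-0.08],"rot": [0,0,0],"hand": 0.4},
  {"travel": [0,0,-0.12],"rot": [0,0,0],"hand": 0.4},
  {"travel": [0,0,-0.12],"rot": [0,0,0],"hand": 0.4},
  {"travel": [0,0,-0.12],"rot": [0,0,0],"hand": 0.4},
  {"travel": [0,0,-0.12],"rot": [0,0,0],"hand": 0.4},
  {"travel": [0,0,-0.12],"rot": [0,0,-0.0155],"hand": 0.4},
  {"travel": [0,0,-0.12],"rot": [0,0,-0.0155],"hand": 0.4},
  {"travel": [0,0,-0.07],"rot": [0,0,-0.0155],"hand": 0.4},
  {"travel": [0,0,0],"rot": [0,0,-0.0155],"hand": 0.4},
])

```text
clock: 10.0
position: [489.8, 198.1, 255.6]
ee_rot: [-0.353, 0.935, 0.001, 0.005]
contact_force: [0.2, 0.1, -4.8]
gripper_width: 54.0
grasp_force: 65.0
```

>>> servo_tool([
  {"travel": [0,0,0],"rot": [0,0,-0.0155],"hand": 0.4},
  {"travel": [0,0,0],"rot": [0,0,-0.0155],"hand": 0.4},
  {"travel": [0,0,0],"rot": [0,0,-0.0155],"hand": 0.4},
  {"travel": [0,0,0],"rot": [0,0,-0.0155],"hand": 0.4},
  {"travel": [0,0,0],"rot": [0,0,-0.0155],"hand": 0.4},
  {"travel": [0,0,0],"rot": [0,0,-0.0155],"hand": 0.4},
  {"travel": [0,0,0],"rot": [0,0,0],"hand": 0.4},
  {"travel": [0,0,0],"rot": [0,0,0],"hand": 0.4},
])

```text
clock: 10.67
position: [487.7, 196.9, 249.9]
ee_rot: [-0.605, 0.796, 0.0, -0.0]
contact_force: [-0.0, 0.8, -4.6]
gripper_width: 53.8
grasp_force: 64.8
```

```bash
cat > d.py <<'E'
from h import *
import sys
s=sensors.read_state();R=Ro.from_quat(s["ee_rot"]).as_matrix(); T=np.array([float(x) for x in sys.argv[1:4]])
dl=R.T@(T-s["position"]); print(s["clock"],np.round(s["position"],1),"delta/250",np.round(dl/250,4),"mm",dl.round(1),"lab yaw",np.arctan2(R[1,1],R[0,1])-np.pi,"tilt",R[:,2].round(4),s["gripper_width"],s["grasp_force"],s["contact_force"],s["joints"])
E
python3 d.py 455.6 -238.4 250
```

```text
10.6667 [487.7 196.9 249.9] delta/250 [ 1.7115e+00 -3.4410e-01 -1.0000e-04] mm [427.9 -86.   -0. ] lab yaw -0.27196721127712165 tilt [-0.0012  0.     -1.    ] 53.83521169322163 64.76441502571106 [-0.03937909  0.80631298 -4.55522461] [ 6.91942014e-01  2.02752880e-01 -2.02186143e-01 -8.50184747e-04
 -1.16678322e+00 -9.63574461e-01]
```

>>> servo_tool([
  {"travel": [0.06,-0.012,0],"rot": [0,0,-0.001],"hand": 0.4},
  {"travel": [0.12,-0.0245,0],"rot": [0,0,0],"hand": 0.4},
  {"travel": [0.13,-0.026,0],"rot": [0,0,0],"hand": 0.4},
  {"travel": [0.13,-0.026,0],"rot": [0,0,0],"hand": 0.4},
  {"travel": [0.13,-0.026,0],"rot": [0,0,0],"hand": 0.4},
  {"travel": [0.13,-0.026,0],"rot": [0,0,0],"hand": 0.4},
  {"travel": [0.13,-0.026,0],"rot": [0,0,0],"hand": 0.4},
  {"travel": [0.13,-0.026,0],"rot": [0,0,0],"hand": 0.4},
  {"travel": [0.13,-0.026,0],"rot": [0,0,0],"hand": 0.4},
  {"travel": [0.13,-0.026,0],"rot": [0,0,0],"hand": 0.4},
])

```text
clock: 11.5
position: [467.2, -114.7, 250.3]
ee_rot: [-0.607, 0.794, 0.0, 0.0]
contact_force: [0.9, 0.3, -5.3]
gripper_width: 54.2
grasp_force: 64.8
```

>>> servo_tool([
  {"travel": [0.13,-0.026,0],"rot": [0,0,0],"hand": 0.4},
  {"travel": [0.13,-0.026,0],"rot": [0,0,0],"hand": 0.4},
  {"travel": [0.13,-0.026,0],"rot": [0,0,0],"hand": 0.4},
  {"travel": [0.08,-0.017,0],"rot": [0,0,0],"hand": 0.4},
  {"travel": [0.05,-0.0105,0],"rot": [0,0,0],"hand": 0.4},
  {"travel": [0,0,0],"rot": [0,0,0],"hand": 0.4},
  {"travel": [0,0,0],"rot": [0,0,0],"hand": 0.4},
  {"travel": [0,0,0],"rot": [0,0,0],"hand": 0.4},
])

```text
clock: 12.17
position: [459.5, -245.1, 249.9]
ee_rot: [-0.608, 0.794, 0.0, 0.0]
contact_force: [0.3, -0.1, -5.1]
gripper_width: 54.3
grasp_force: 64.8
```

```bash
python3 d.py 455.6 -238.4 100; python3 - <<'E'
from h import *
from scipy.optimize import least_squares
im,d,w=cloud("wrist"); save("w4",im); np.save("w4.npy",w); np.save("w4im.npy",im)
E
```

```text
12.1667 [ 459.5 -245.1  249.9] delta/250 [-0.0217  0.0217  0.5997] mm [ -5.4   5.4 149.9] lab yaw -0.26410096034434183 tilt [-3.e-04  6.e-04 -1.e+00] 54.3206990896978 64.79365468025208 [ 0.28077462 -0.08940089 -5.06933824] [-1.78542529e-01  1.93540873e-01 -2.14154010e-01 -5.80544396e-04
 -1.16354460e+00 -8.53284875e-02]
```

View pics/w4.png

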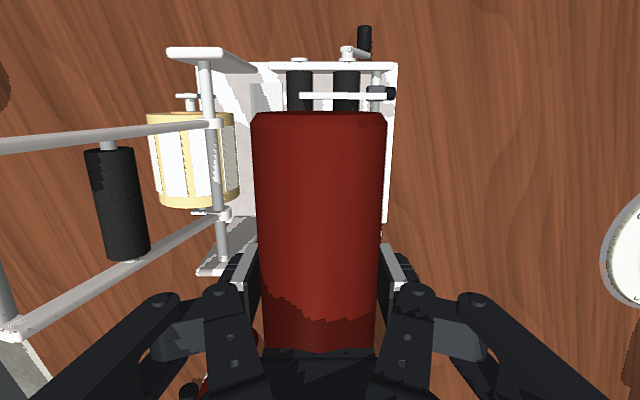

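The bottle is held base-first towards the stop (base edge at row 112, stop plate at row 95, rollers beyond). I'll fit the held bottle's axis, pitch and base, and re-measure the stop.

```bash
python3 - <<'E'
from h import *
from scipy.optimize import least_squares
w=np.load("w4.npy"); im=np.load("w4im.npy").astype(int); s=sensors.read_state(); tcp=np.array(s["position"])
I=im[105:345,245:392].reshape(-1,3); b=w[105:345,245:392].reshape(-1,3); b=b[(I[:,0]>1.8*I[:,1])&(b[:,2]>255)]
yaw=-.266; nx=np.array([np.cos(yaw),np.sin(yaw),0]);ny=np.array([-nx[1],nx[0],0])
X=b@nx-502.3; Y=b@ny; Z=b[:,2]
y0=tcp@ny
k=(Y<y0+40)&(Y>y0-66)
f=lambda t:np.hypot(X[k]-t[0]-t[1]*(Y[k]-y0),Z[k]-t[2]-t[3]*(Y[k]-y0))-28
q=least_squares(f,[0,0,262,0],loss='soft_l1');print("x,dyaw,z,pitch at tcp y",q.x,abs(f(q.x)).mean(),k.sum())
print("tcp lab x",tcp@nx-502.3,"y",y0,"z",tcp[2],"base Y",np.percentile(Y,[.2,1,2]), "base - tcp",np.percentile(Y,.5)-y0)
P=w[85:102,296:345].reshape(-1,3); P=P[(P[:,2]>100)&(P[:,2]<112)]; print("stop top Y",np.percentile(P@ny,[1,50,99]),len(P),np.percentile(P@nx-502.3,[1,99]))
E
```

```text
x,dyaw,z,pitch at tcp y [ 4.98779526e+00 -2.23099722e-03  2.62860542e+02 -1.39253734e-03] 0.36995952810365784 25825
tcp lab x 5.560241191885268 y -115.46666921215768 z 250.07351675194872 base Y [-187.34849911 -187.27442661 -186.74491425] base - tcp -71.8466087229836
stop top Y [-198.78470442 -196.2273405  -193.66536153] 320 [-17.67884344  22.07275908]
```

>>> servo_tool([
  {"travel": [-0.016,0.02,0.08],"rot": [0,0,0],"hand": 0.4},
  {"travel": [0,0,0.1],"rot": [0,0,0],"hand": 0.4},
  {"travel": [0,0,0.1],"rot": [0,0,0],"hand": 0.4},
  {"travel": [0,0,0.1],"rot": [0,0,0],"hand": 0.4},
  {"travel": [0,0,0.1],"rot": [0,0,0],"hand": 0.4},
  {"travel": [0,0,0.08],"rot": [0,0,0],"hand": 0.4},
  {"travel": [0,0,0.06],"rot": [0,0,0],"hand": 0.4},
  {"travel": [0,0,0.042],"rot": [0,0,0],"hand": 0.4},
  {"travel": [0,0,0],"rot": [0,0,0],"hand": 0.4},
  {"travel": [0,0,0],"rot": [0,0,0],"hand": 0.4},
])

```text
clock: 13.05
position: [456.3, -239.8, 84.6]
ee_rot: [-0.609, 0.793, 0.0, -0.0]
contact_force: [1.1, 0.7, -4.6]
gripper_width: 54.1
grasp_force: 64.7
```

```bash
cat > l.py <<'E'
from h import *
s=sensors.read_state();yaw=-.266;nx=np.array([np.cos(yaw),np.sin(yaw),0]);ny=np.array([-nx[1],nx[0],0]);t=np.array(s["position"]);f=np.array(s["contact_force"])
R=Ro.from_quat(s["ee_rot"]).as_matrix()
print(s["clock"],"lab x",t@nx-502.3,"y",t@ny,"gap",t@ny-71.85+193.1,"z",t[2],"F lab",f@nx,f@ny,f[2],"yaw",np.arctan2(R[1,1],R[0,1])-np.pi,s["gripper_width"])
E
python3 l.py
```

```text
13.05 lab x 1.024335051424714 y -111.45826059923844 gap 9.791739400761543 z 84.62561290221275 F lab 0.909288082277633 0.9326528199721063 -4.5832842534328 yaw -0.26167183387351844 54.12838000040423
```

>>> servo_tool([
  {"travel": [0,0,0.012],"rot": [0,0,0],"hand": 0.4},
  {"travel": [0,0,0.01],"rot": [0,0,0],"hand": 0.4},
  {"travel": [0.015,0,0],"rot": [0,0,0],"hand": 0.4},
  {"travel": [0.01,0,0],"rot": [0,0,0],"hand": 0.4},
  {"travel": [0.006,0,0],"rot": [0,0,0],"hand": 0.4},
  {"travel": [0,0,0],"rot": [0,0,0],"hand": 0.4},
  {"travel": [0,0,0],"rot": [0,0,0],"hand": 0.4},
])

```text
clock: 13.63
position: [453.9, -248.3, 79.2]
ee_rot: [-0.608, 0.794, -0.0, 0.0]
contact_force: [-0.2, -0.2, -4.5]
gripper_width: 54.3
grasp_force: 64.7
```

```bash
python3 l.py
```

```text
13.6333 lab x 0.940124620298036 y -120.19196838116163 gap 1.0580316188383847 z 79.23624172755916 F lab -0.16574992625068802 -0.21189686227384052 -4.459351528754601 yaw -0.263619868619128 54.34772604774261
```

>>> servo_tool([
  {"travel": [0.003,0,0],"rot": [0,0,0],"hand": 0.4},
  {"travel": [0.003,0,0],"rot": [0,0,0],"hand": 0.4},
  {"travel": [0,0,0],"rot": [0,0,0],"hand": 0.4},
  {"travel": [0,0,0],"rot": [0,0,0],"hand": 0.4},
])

```text
clock: 13.97
position: [453.6, -249.3, 79.1]
ee_rot: [-0.608, 0.794, 0.0, 0.0]
contact_force: [-0.1, 0.9, -4.3]
gripper_width: 53.8
grasp_force: 64.8
```

```bash
python3 l.py
```

```text
13.9667 lab x 0.9161580068798685 y -121.28905802378519 gap -0.03905802378520207 z 79.06495313958321 F lab -0.3074456451946781 0.8960384788371829 -4.346501282605367 yaw -0.2630469738852681 53.83877905692767
```

Near contact. I'll step in 0.5 mm at a time until there is a clear force.

>>> servo_tool([
  {"travel": [0.002,0,0],"rot": [0,0,0],"hand": 0.4},
  {"travel": [0.002,0,0],"rot": [0,0,0],"hand": 0.4},
  {"travel": [0,0,0],"rot": [0,0,0],"hand": 0.4},
  {"travel": [0,0,0],"rot": [0,0,0],"hand": 0.4},
])

```text
clock: 14.3
position: [453.7, -249.4, 79.1]
ee_rot: [-0.608, 0.794, 0.0, 0.001]
contact_force: [1.7, 6.1, -3.1]
gripper_width: 54.1
grasp_force: 64.9
```

```bash
python3 l.py
```

```text
14.3 lab x 0.9931822646915975 y -121.40623138336323 gap -0.1562313833632345 z 79.10050731957482 F lab 0.005047997725610598 6.2972166639495395 -3.061928562493213 yaw -0.2635866243217988 54.134097905390526
```

>>> servo_tool([
  {"travel": [0,0,0.003],"rot": [0,0,0],"hand": 0.4},
  {"travel": [0,0,0.003],"rot": [0,0,0],"hand": 0.4},
  {"travel": [0,0,0.002],"rot": [0,0,0],"hand": 0.4},
  {"travel": [0,0,0.002],"rot": [0,0,0],"hand": 0.4},
  {"travel": [0,0,0],"rot": [0,0,0],"hand": 0.4},
  {"travel": [0,0,0],"rot": [0,0,0],"hand": 0.4},
])

```text
clock: 14.8
position: [454.0, -249.4, 77.1]
ee_rot: [-0.608, 0.794, -0.0, 0.001]
contact_force: [1.7, 7.1, -0.8]
gripper_width: 54.1
grasp_force: 65.3
```

```bash
python3 l.py
```

```text
14.8 lab x 1.2867635347806186 y -121.28157397913728 gap -0.031573979137277774 z 77.14036932023977 F lab -0.25585575522574344 7.264844580174732 -0.8206028207077943 yaw -0.263067526742113 54.142809218608896
```

>>> servo_tool([
  {"travel": [0,0,0.002],"rot": [0,0,0],"hand": 0.4},
  {"travel": [0,0,0.002],"rot": [0,0,0],"hand": 0.4},
  {"travel": [0,0,0],"rot": [0,0,0],"hand": 0.4},
  {"travel": [0,0,0],"rot": [0,0,0],"hand": 0.4},
])

```text
clock: 15.13
position: [454.0, -249.4, 76.8]
ee_rot: [-0.608, 0.794, -0.0, 0.001]
contact_force: [-0.6, 8.2, 3.4]
gripper_width: 54.4
grasp_force: 65.9
```

```bash
python3 l.py
```

```text
15.1333 lab x 1.3264907585107153 y -121.32455278549098 gap -0.07455278549096533 z 76.83438739789119 F lab -2.6995990411327453 7.789311433464303 3.395624034521946 yaw -0.26258557777784564 54.39147271884983
```

>>> servo_tool([
  {"travel": [0,0.002,0.002],"rot": [0,0,0],"hand": 0.4},
  {"travel": [0,0,0],"rot": [0,0,0],"hand": 0.4},
  {"travel": [0,0,0],"rot": [0,0,0],"hand": 0.4},
  {"travel": [0,0,0],"rot": [0,0,0],"hand": 0.4},
])

```text
clock: 15.47
position: [454.0, -249.5, 76.8]
ee_rot: [-0.608, 0.794, -0.001, 0.001]
contact_force: [0.1, 8.6, 7.0]
gripper_width: 54.0
grasp_force: 66.1
```

```bash
python3 l.py
```

```text
15.4667 lab x 1.2857818618790589 y -121.34671340030322 gap -0.09671340030322995 z 76.82271828057331 F lab -2.1713246741653456 8.301645927671364 6.96261810515526 yaw -0.26245926534933384 54.02747161107509
```

>>> servo_tool([
  {"travel": [-0.003,0,-0.003],"rot": [0,0,0],"hand": 0.4},
  {"travel": [0,0,0],"rot": [0,0,0],"hand": 0.4},
  {"travel": [0,0,0],"rot": [0,0,0],"hand": 0.4},
])

```text
clock: 15.72
position: [453.8, -249.4, 76.7]
ee_rot: [-0.608, 0.794, -0.001, 0.001]
contact_force: [-0.3, 4.6, 3.0]
gripper_width: 54.0
grasp_force: 65.4
```

```bash
python3 l.py
```

```text
15.7167 lab x 1.1103982681701154 y -121.34429467829662 gap -0.0942946782966203 z 76.66761107509117 F lab -1.4811536330561534 4.3994126629708425 3.0055639866689776 yaw -0.2626342333559539 54.041060273264975
```

>>> servo_tool([
  {"travel": [0,0,0],"rot": [0,0,0],"hand": 0.66},
  {"travel": [0,0,0],"rot": [0,0,0],"hand": 0.7},
  {"travel": [0,0,0],"rot": [0,0,0],"hand": 0.76},
  {"travel": [0,0,0],"rot": [0,0,0],"hand": 0.82},
  {"travel": [0,0,0],"rot": [0,0,0],"hand": 0.82},
  {"travel": [0,0,0],"rot": [0,0,0],"hand": 0.82},
])

```text
clock: 16.22
position: [453.0, -249.8, 75.8]
ee_rot: [-0.608, 0.794, -0.0, -0.0]
contact_force: [-0.4, -0.8, -0.1]
gripper_width: 69.9
grasp_force: 0.0
```

```bash
python3 l.py
```

```text
16.2167 lab x 0.4259401764321069 y -121.90266882354662 gap -0.6526688235466338 z 75.8248279596913 F lab -0.16879281559796577 -0.8926992528775717 -0.06928754583595786 yaw -0.2631759838375771 69.89388120881213
```

>>> servo_tool([
  {"travel": [0,0,-0.04],"rot": [0,0,0],"hand": 0.82},
  {"travel": [0,0,-0.1],"rot": [0,0,0],"hand": 0.82},
  {"travel": [0,0,-0.13],"rot": [0,0,0],"hand": 0.82},
  {"travel": [0,0,-0.13],"rot": [0,0,0],"hand": 0.82},
  {"travel": [0,0,-0.13],"rot": [0,0,0],"hand": 0.82},
  {"travel": [0,0,-0.13],"rot": [0,0,0],"hand": 0.6},
  {"travel": [0,0,-0.13],"rot": [0,0,0],"hand": 0.42},
  {"travel": [0,0,-0.13],"rot": [0,0,0],"hand": 0.42},
  {"travel": [0,0,-0.12],"rot": [0,0,0],"hand": 0.42},
  {"travel": [0,0,0],"rot": [0,0,0],"hand": 0.42},
])

```text
clock: 17.05
position: [455.1, -251.0, 344.1]
ee_rot: [-0.608, 0.794, -0.006, 0.003]
contact_force: [0.5, -0.9, 1.3]
gripper_width: 35.9
grasp_force: 0.0
```

```bash
python3 d.py 589.4 -303.4 335; python3 - <<'E'
from h import *
from scipy.optimize import least_squares
im,d,w=cloud("wrist"); save("w5",im); np.save("w5.npy",w); np.save("w5im.npy",im); im=im.astype(int)
yaw=-.266; nx=np.array([np.cos(yaw),np.sin(yaw),0]);ny=np.array([-nx[1],nx[0],0])
X=w@nx-502.3;Y=w@ny;Z=w[...,2]; red=(im[...,0]>1.8*im[...,1])&(Z>80)&(Z<125)&(abs(X)<32)
k=red&(Y<-80)&(Y>-200)
f=lambda t:np.hypot(X[k]-t[0]-t[1]*(Y[k]+133),Z[k]-t[2]-t[3]*(Y[k]+133))-28
q=least_squares(f,[0,0,89,0],loss='soft_l1');print(q.x,abs(f(q.x)).mean(),k.sum(),"base Y",np.percentile(Y[k],[.2,1]))
m=(abs(X)<22)&(Z>98)&(Z<112)&(Y<-185)&(Y>-205)&~red; print("stop",m.sum(),np.percentile(Y[m],[2,50,98]))
# bar
B=(Z>262)&(Z<292)&(X>110)&(X<180); print("bar",B.sum(),np.median(w[B],0),np.percentile(X[B],[2,98]),np.percentile(Y[B],[2,98]))
E
```

```text
17.05 [ 455.1 -251.   344.1] delta/250 [ 0.0629 -0.5726  0.0446] mm [  15.7 -143.2   11.2] lab yaw -0.2624431551302293 tilt [ 0.0133 -0.006  -0.9999] 35.93657437742658 0.0 [ 0.51014275 -0.87776264  1.2635055 ] [-0.1894649   0.13420593 -0.05477508  0.00342387 -1.36758239 -0.07366205]
[ 1.09759088e-01 -8.81101168e-04  8.95874014e+01  1.26428949e-03] 0.5394874576088684 3977 base Y [-192.81218597 -191.9036528 ]
stop 184 [-198.40862312 -196.088815   -193.74741869]
bar 3041 [ 588.65578275 -303.20926651  280.05149852] [128.28044363 153.72971708] [-176.85324047  -92.72064142]
```

View pics/w5.png

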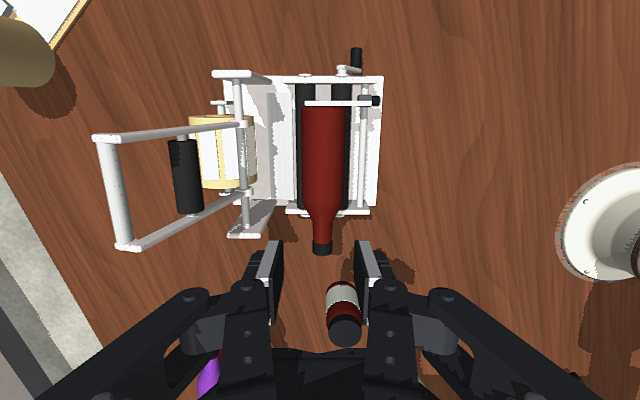

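The bottle is seated on both rollers (axis 0.1 mm off the groove line, height 89.6 mm) with its base at the stop, (325,105) in the picture. The open bar runs (105,135)–(128,245). Next I'll go to the bar.

>>> servo_tool([
  {"travel": [0.0135,-0.1,0],"rot": [0,0,0],"hand": 0.42},
  {"travel": [0.0135,-0.13,0],"rot": [0,0,0],"hand": 0.42},
  {"travel": [0.0135,-0.13,0],"rot": [0,0,0],"hand": 0.42},
  {"travel": [0.0135,-0.13,0],"rot": [0,0,0],"hand": 0.42},
  {"travel": [0,-0.084,0],"rot": [0,0,0],"hand": 0.42},
  {"travel": [0,0,0],"rot": [0,0,0],"hand": 0.42},
  {"travel": [0,0,0],"rot": [0,0,0],"hand": 0.42},
  {"travel": [0,0,0],"rot": [0,0,0],"hand": 0.42},
])

```text
clock: 17.77
position: [587.3, -299.7, 335.1]
ee_rot: [-0.608, 0.794, 0.001, -0.001]
contact_force: [-0.4, -0.3, -0.2]
gripper_width: 35.6
grasp_force: 0.0
```

```bash
python3 d.py 589.9 -301.1 261; python3 - <<'E'
from h import *
im,d,w=cloud("wrist"); save("w6",im)
yaw=-.266; nx=np.array([np.cos(yaw),np.sin(yaw),0]);ny=np.array([-nx[1],nx[0],0])
X=w@nx-502.3;Y=w@ny;Z=w[...,2]
B=(Z>255)&(Z<290)&(X>110)&(X<180)&(Y>-165)&(Y<-105); print("bar",B.sum(),np.percentile(X[B],[2,50,98]),np.percentile(Z[B],[2,50,98]),np.percentile(Y[B],[2,98]))
E
```

```text
17.7667 [ 587.3 -299.7  335.1] delta/250 [ 0.0028 -0.012   0.2966] mm [ 0.7 -3.  74.1] lab yaw -0.26304634563658524 tilt [-1.8e-03  6.0e-04 -1.0e+00] 35.64560496914814 0.0 [-0.39553701 -0.29698977 -0.23847322] [-2.27073694e-01  4.02281639e-01  2.89340183e-01 -1.26955879e-04
 -1.45975937e+00 -3.59585187e-02]
bar 1362 [144.19376503 149.58881828 155.17594214] [277.12599886 280.65950421 282.35059432] [-163.90363041 -106.21566712]
```

View pics/w6.png

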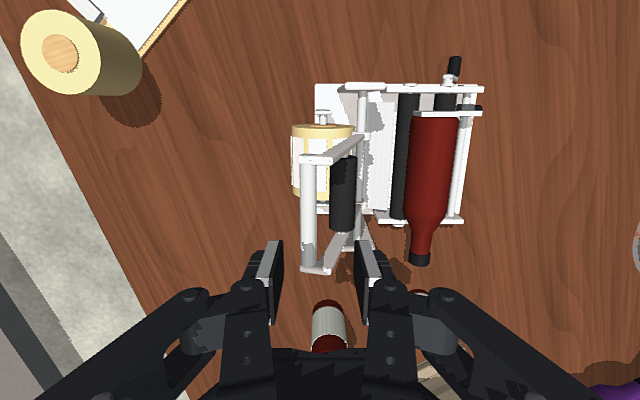

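The bar is at lab x = 149.6 mm and the arm is fully open; in the picture it runs from (307,165) to (313,270). I'll move down over it and pinch.

>>> servo_tool([
  {"travel": [0.003,-0.026,0.05],"rot": [0,0,0],"hand": 0.42},
  {"travel": [0,0,0.08],"rot": [0,0,0],"hand": 0.42},
  {"travel": [0,0,0.08],"rot": [0,0,0],"hand": 0.42},
  {"travel": [0,0,0.06],"rot": [0,0,0],"hand": 0.42},
  {"travel": [0,0,0.034],"rot": [0,0,0],"hand": 0.42},
  {"travel": [0,0,0],"rot": [0,0,0],"hand": 0.42},
  {"travel": [0,0,0],"rot": [0,0,0],"hand": 0.42},
])

```text
clock: 18.4
position: [594.0, -302.4, 260.1]
ee_rot: [-0.608, 0.794, -0.0, -0.0]
contact_force: [-0.7, 0.3, -0.9]
gripper_width: 35.7
grasp_force: 0.0
```

>>> servo_tool([
  {"travel": [0,0,0],"rot": [0,0,0],"hand": 0},
  {"travel": [0,0,0],"rot": [0,0,0],"hand": 0},
  {"travel": [0,0,0],"rot": [0,0,0],"hand": 0},
  {"travel": [0,0,0],"rot": [0,0,0],"hand": 0},
  {"travel": [0,0,0],"rot": [0,0,0],"hand": 0},
  {"travel": [0,0,0],"rot": [0,0,0],"hand": 0},
])

```text
clock: 18.9
position: [594.1, -302.4, 261.5]
ee_rot: [-0.608, 0.794, -0.001, 0.0]
contact_force: [-3.2, 1.4, 6.4]
gripper_width: 9.6
grasp_force: 58.7
```

```bash
python3 l.py; python3 - <<'E'
import numpy as np
q=np.r_[np.linspace(2.1,.5,21),np.linspace(.5,.27,5)[1:]];a=q-.25
x=95-155*np.cos(a)+12*np.sin(a);z=129.5+155*np.sin(a)+12*np.cos(a)
for i in range(len(q)-1): print(i,round(q[i+1],2),round(-(x[i+1]-x[i])/250,4),round(-(z[i+1]-z[i])/250,4))
E
```

```text
18.9 lab x 150.36517141008898 y -135.6022738179644 gap -14.352273817964402 z 261.5279004527749 F lab -3.485793616880456 0.5506385362075402 6.372145711414826 yaw -0.26290855668847746 9.613755048651301
0 2.02 0.0473 -0.0155
1 1.94 0.0484 -0.0117
2 1.86 0.0491 -0.0078
3 1.78 0.0496 -0.0038
4 1.7 0.0497 0.0002
5 1.62 0.0496 0.0041
6 1.54 0.0491 0.0081
7 1.46 0.0483 0.012
8 1.38 0.0472 0.0158
9 1.3 0.0457 0.0195
10 1.22 0.044 0.0231
11 1.14 0.042 0.0266
12 1.06 0.0398 0.0298
13 0.98 0.0373 0.0329
14 0.9 0.0345 0.0358
15 0.82 0.0316 0.0384
16 0.74 0.0284 0.0408
17 0.66 0.025 0.043
18 0.58 0.0215 0.0448
19 0.5 0.0179 0.0464
20 0.44 0.0105 0.0342
21 0.38 0.0085 0.0347
22 0.33 0.0065 0.0352
23 0.27 0.0045 0.0355
```

>>> servo_tool([
  {"travel": [0,0.0473,-0.0155],"rot": [0,0,0],"hand": 0},
  {"travel": [0,0.0484,-0.0117],"rot": [0,0,0],"hand": 0},
  {"travel": [0,0.0491,-0.0078],"rot": [0,0,0],"hand": 0},
  {"travel": [0,0.0496,-0.0038],"rot": [0,0,0],"hand": 0},
  {"travel": [0,0.0497,0.0002],"rot": [0,0,0],"hand": 0},
  {"travel": [0,0.0496,0.0041],"rot": [0,0,0],"hand": 0},
  {"travel": [0,0.0491,0.0081],"rot": [0,0,0],"hand": 0},
  {"travel": [0,0.0483,0.012],"rot": [0,0,0],"hand": 0},
  {"travel": [0,0.0472,0.0158],"rot": [0,0,0],"hand": 0},
  {"travel": [0,0.0457,0.0195],"rot": [0,0,0],"hand": 0},
])

```text
clock: 19.73
position: [479.5, -271.2, 257.1]
ee_rot: [-0.608, 0.794, -0.004, 0.003]
contact_force: [2.0, -1.0, -2.0]
gripper_width: 9.7
grasp_force: 63.1
```

>>> servo_tool([
  {"travel": [0,0.044,0.0231],"rot": [0,0,0],"hand": 0},
  {"travel": [0,0.042,0.0266],"rot": [0,0,0],"hand": 0},
  {"travel": [0,0.0398,0.0298],"rot": [0,0,0],"hand": 0},
  {"travel": [0,0.0373,0.0329],"rot": [0,0,0],"hand": 0},
  {"travel": [0,0.0345,0.0358],"rot": [0,0,0],"hand": 0},
  {"travel": [0,0.0316,0.0384],"rot": [0,0,0],"hand": 0},
  {"travel": [0,0.0284,0.0408],"rot": [0,0,0],"hand": 0},
  {"travel": [0,0.025,0.043],"rot": [0,0,0],"hand": 0},
  {"travel": [0,0.0215,0.0448],"rot": [0,0,0],"hand": 0},
  {"travel": [0,0.0179,0.0464],"rot": [0,0,0],"hand": 0},
])

```text
clock: 20.57
position: [400.9, -249.9, 164.5]
ee_rot: [-0.608, 0.794, -0.002, 0.002]
contact_force: [0.2, 3.7, 2.8]
gripper_width: 9.5
grasp_force: 70.3
```

>>> servo_tool([
  {"travel": [0,0.0053,0.0171],"rot": [0,0,0],"hand": 0},
  {"travel": [0,0.0053,0.0171],"rot": [0,0,0],"hand": 0},
  {"travel": [0,0.0042,0.0173],"rot": [0,0,0],"hand": 0},
  {"travel": [0,0.0042,0.0174],"rot": [0,0,0],"hand": 0},
  {"travel": [0,0.0033,0.0176],"rot": [0,0,0],"hand": 0},
  {"travel": [0,0.0033,0.0176],"rot": [0,0,0],"hand": 0},
  {"travel": [0,0,0],"rot": [0,0,0],"hand": 0},
  {"travel": [0,0,0],"rot": [0,0,0],"hand": 0},
])

```text
clock: 21.23
position: [393.9, -248.1, 137.9]
ee_rot: [-0.608, 0.794, -0.0, 0.0]
contact_force: [3.0, 3.9, -0.8]
gripper_width: 9.7
grasp_force: 69.8
```

```bash
python3 l.py
```

```text
21.2333 lab x -57.072033312490134 y -135.87661460887693 gap -14.626614608876935 z 137.89640860236057 F lab 1.8395988337575564 4.5427443671224195 -0.755387274362763 yaw -0.26315817935661734 9.69411437360714
```

>>> servo_tool([
  {"travel": [0,0.001,0.01],"rot": [0,0,0],"hand": 0},
  {"travel": [0,0.001,0.01],"rot": [0,0,0],"hand": 0},
  {"travel": [0,0.001,0.01],"rot": [0,0,0],"hand": 0},
  {"travel": [0,0.0005,0.006],"rot": [0,0,0],"hand": 0},
  {"travel": [0,0,0],"rot": [0,0,0],"hand": 0},
  {"travel": [0,0,0],"rot": [0,0,0],"hand": 0},
])

```text
clock: 21.73
position: [392.8, -247.9, 129.3]
ee_rot: [-0.608, 0.794, -0.0, 0.0]
contact_force: [1.2, 5.2, 0.8]
gripper_width: 9.6
grasp_force: 70.0
```

```bash
python3 l.py
```

```text
21.7333 lab x -58.18013957842044 y -135.90814009091014 gap -14.658140090910138 z 129.28035855993414 F lab -0.15893685818775105 5.3323215760786375 0.7809617795933386 yaw -0.2631287559367155 9.566107030333507
```

>>> servo_tool([
  {"travel": [0,0,0.004],"rot": [0,0,0],"hand": 0},
  {"travel": [0,0,0.004],"rot": [0,0,0],"hand": 0},
  {"travel": [0,0,0],"rot": [0,0,0],"hand": 0},
  {"travel": [0,0,0],"rot": [0,0,0],"hand": 0},
])

```text
clock: 22.07
position: [392.5, -247.8, 127.3]
ee_rot: [-0.608, 0.794, -0.0, 0.0]
contact_force: [0.6, 6.0, 2.9]
gripper_width: 9.7
grasp_force: 70.0
```

```bash
python3 l.py
```

```text
22.0667 lab x -58.42599607785485 y -135.90278004009872 gap -14.652780040098719 z 127.33218184477649 F lab -0.9944562058536618 5.901927901121945 2.8807348076918706 yaw -0.26327957516436085 9.658041913719034
```

>>> servo_tool([
  {"travel": [0,0,0.004],"rot": [0,0,0],"hand": 0},
  {"travel": [0,0,0.002],"rot": [0,0,0],"hand": 0},
  {"travel": [0,0,0],"rot": [0,0,0],"hand": 0},
  {"travel": [0,0,0],"rot": [0,0,0],"hand": 0},
])

```text
clock: 22.4
position: [392.4, -247.8, 125.9]
ee_rot: [-0.608, 0.794, 0.0, 0.0]
contact_force: [0.2, 6.2, 2.7]
gripper_width: 9.6
grasp_force: 70.1
```

```bash
python3 l.py; python3 - <<'E'
from h import *
im,d,w=cloud("wrist"); save("w7",im)
yaw=-.266; nx=np.array([np.cos(yaw),np.sin(yaw),0]);ny=np.array([-nx[1],nx[0],0])
X=w@nx-502.3;Y=w@ny+135.5;Z=w[...,2]
# fork arm on -y side: profile of top height vs X ; bar
m=(Y<-33)&(Y>-50)&(Z>95)&(Z<200)&(X>-70)&(X<80)
for x in range(-65,80,15):
    k=m&(abs(X-x)<4); print(x,k.sum(),np.percentile(Z[k],[50,98]).round(1) if k.any() else None)
E
```

```text
22.4 lab x -58.525317469732954 y -135.89836435367388 gap -14.648364353673884 z 125.85837951878212 F lab -1.4579736437044488 5.9823588087201305 2.6832323034364376 yaw -0.26323762795659267 9.606610939683945
-65 294 [148.9 151.1]
-50 310 [137.6 149.6]
-35 303 [137.4 138.9]
-20 787 [110.7 138.3]
-5 727 [118.4 138.4]
10 586 [122.1 137.9]
25 357 [136.1 138. ]
40 298 [136.2 137.9]
55 311 [135.8 137.5]
70 294 [135.7 137.2]
```

The arm reads level (fork top 137–139 mm along its length, q≈0.26). I'll let go and retreat.

>>> servo_tool([
  {"travel": [0,0,0.002],"rot": [0,0,0],"hand": 0.05},
  {"travel": [0,0,0],"rot": [0,0,0],"hand": 0.15},
  {"travel": [0,0,0],"rot": [0,0,0],"hand": 0.25},
  {"travel": [0,0,0],"rot": [0,0,0],"hand": 0.35},
  {"travel": [0,0,0],"rot": [0,0,0],"hand": 0.4},
  {"travel": [0,0,0],"rot": [0,0,0],"hand": 0.4},
  {"travel": [0,0,0],"rot": [0,0,0],"hand": 0.4},
])

```text
clock: 23.03
position: [392.4, -248.1, 125.1]
ee_rot: [-0.608, 0.794, 0.0, -0.0]
contact_force: [0.3, -0.3, -0.1]
gripper_width: 34.2
grasp_force: 0.0
```

>>> servo_tool([
  {"travel": [0,0,-0.03],"rot": [0,0,0],"hand": 0.4},
  {"travel": [0,0,-0.06],"rot": [0,0,0],"hand": 0.4},
  {"travel": [0,0,-0.1],"rot": [0,0,0],"hand": 0.4},
  {"travel": [0,0,-0.12],"rot": [0,0,0],"hand": 0.4},
  {"travel": [0,0,-0.12],"rot": [0,0,0],"hand": 0.4},
  {"travel": [0,0,-0.12],"rot": [0,0,0],"hand": 0.4},
  {"travel": [0,0,-0.12],"rot": [0,0,0],"hand": 0.4},
  {"travel": [0,0,-0.06],"rot": [0,0,0],"hand": 0.4},
  {"travel": [0,0,0],"rot": [0,0,0],"hand": 0.4},
  {"travel": [0,0,0],"rot": [0,0,0],"hand": 0.4},
])

```text
clock: 23.87
position: [392.6, -248.0, 308.8]
ee_rot: [-0.608, 0.794, -0.001, 0.001]
contact_force: [0.3, 0.2, -0.5]
gripper_width: 34.1
grasp_force: 0.0
```

```bash
python3 l.py; python3 - <<'E'
from h import *
from scipy.optimize import least_squares
im,d,w=cloud("wrist"); save("w8",im); im=im.astype(int)
yaw=-.266; nx=np.array([np.cos(yaw),np.sin(yaw),0]);ny=np.array([-nx[1],nx[0],0])
X=w@nx-502.3;Y=w@ny;Z=w[...,2]; red=(im[...,0]>1.8*im[...,1])&(Z>80)&(Z<122)&(abs(X)<32)
k=red&(Y<-80)&(Y>-200)
f=lambda t:np.hypot(X[k]-t[0]-t[1]*(Y[k]+133),Z[k]-t[2]-t[3]*(Y[k]+133))-28
q=least_squares(f,[0,0,89,0],loss='soft_l1');print(q.x,abs(f(q.x)).mean(),k.sum(),"base Y",np.percentile(Y[k],[.2,1]))
m=(abs(X)<22)&(Z>98)&(Z<112)&(Y<-185)&(Y>-205)&~red; print("stop",m.sum(),np.percentile(Y[m],[2,50,98]))
m=(X<-50)&(X>-72)&(Z>125)&(Z<160)&(Y<-110)&(Y>-160); print("bar top",m.sum(),np.percentile(Z[m],[50,98]),np.median(X[m]))
E
```

```text
23.8667 lab x -58.295877598994764 y -136.0411877608517 gap -14.791187760851699 z 308.7569709851996 F lab 0.22397736421736011 0.24988643348060707 -0.4932809369300185 yaw -0.2631509208506011 34.123599066341505
[ 2.60153903e-01 -8.78706662e-04  8.94812278e+01  2.30846421e-03] 0.5310497500138162 2463 base Y [-192.90524416 -192.74026836]
stop 244 [-198.76881455 -196.5291854  -193.3951337 ]
bar top 566 [146.55680851 148.74524993] -59.26273712609711
```

View pics/w8.png

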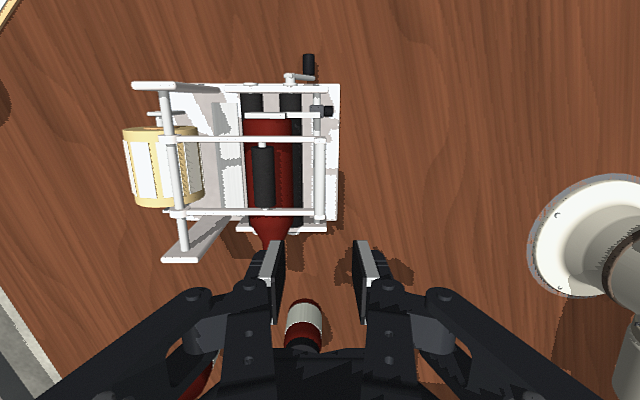

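The arm rests level on the bottle: the bar top is at about 147.5 mm, as it should be at q = 0.25. The bottle is aligned, its base is at the stop, and the hand is clear. Handing in.

```bash
python3 -c "
from bench import job_done
print(job_done())"
```

```text
the job is handed in; nothing more can be done
None
```

I loaded the bottle and handed the job in at about 24 s; no verdict came back. In my last check the bottle lay level on both rollers with its base against the stop, the pressure arm was level at about 0.25 rad with its roller on the bottle, and the hand was clear.

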